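Tuck the closing strip under the trough's lapped cover

TASK

The shield can stands in front of the cable trough where the closing strip has to go: slide it, upright and without lifting it off the ledge, onto the empty scribed ring away from the trough, and let go of it. Then take the aluminium strip by its upright rib and tuck its wide front edge about 25 mm under the lip of the trough's hinged cover, centred on the cover and square to it, without lifting the cover. Finish while still holding the strip, pressing it firmly down flat on the ledge (a good 10 N); leave everything else where it stands.

Things in the scene. Friction and masses are not known exactly. Their poses are not given: they have to be found in the camera images.
- ledge: the white tiled ledge that everything stands on; its top is z = 0, level and rigid
- trough: low grey steel cable trough fixed on the ledge, 240 mm long (its y), up to 39 mm high at the back. Origin: on the ledge straight under the middle of the front cover's lip; x is level and points in under the cover, away from the open side where the strip comes from. Its solid body begins at x = +70 mm; under the cover it is open in front and at both ends. The can's first ring is at x = -55 mm
- lip (a point): middle of the underside of the front cover's lip when closed: 8 mm above the ledge, over the trough's origin (fixed to the trough, does not move with the cover). The cover plate, 220 mm along y and 3 mm thick, slopes up from here to its hinge at trough x = +65 mm, z = 23 mm
- lap (a joint): hinge of the trough's front cover, rad: 0 = lying closed on its stop (lip 8 mm over the ledge), grows as the lip is lifted (0.08 = lip 5 mm higher). The plate weighs about 120 g, is held down only by its weight and lifts easily
- can: dented aluminium valve shield can, upright closed cylinder, 44 mm diameter, 62 mm high with a rounded top edge above 56 mm, about 70 g; it tips if pulled by its top, so take it low; origin at the centre of its underside, z axis up. At the start it stands on the ring in front of the trough
- ring_mark: the empty ring, 60 mm diameter, scribed flat on the ledge away from the trough, to one side of it; origin at its centre. It is only a mark
- strip: loose aluminium strip, about 200 g: flat plate 80 mm (its x) by 150 mm (y) by 4 mm, with an upright rib, 10 mm thick in x, full 150 mm along y, centred at x = -22 mm, top 36 mm above the underside. Origin: centre of the underside, z up, x towards the wide flange whose edge goes under the cover. Lies flat, rib up, on the other side of the trough from the empty ring
- strip_edge (a point): middle of the strip's front edge, on its underside (strip x = +40 mm, y = 0)
- valve1: tall smoked glass valve standing on a black base, 44 mm diameter, 120 mm high; origin at the centre of its underside; bystander
- valve2: second valve, the same as the first; bystander
- valve_base: cream ceramic valve base, 46 mm diameter, 18 mm high; origin under its centre; bystander
- socket: chrome bayonet lamp socket standing mouth up, 42 mm diameter foot, 36 mm high; origin under its centre; bystander
- bulb: frosted pilot bulb standing on its brass cap, 34 mm diameter, 55 mm high; origin under its centre; bystander
- carton: plain cardboard valve carton, 50 x 50 x 115 mm high; origin under its centre; bystander
- screwdriver: screwdriver lying on the ledge, 150 mm long along its x; origin under its middle; bystander
There are look-alikes about, which are no part of the job. What is shaped like the can but green is not meant. Several things have the shape of the strip; the one meant has the colours described above.

How it is judged:
By the outcome, as a careful person would: the job done as asked, in the order asked, and still so for the second after the job is handed in, while the arm keeps its last pose, push and grip.
It also fails if it takes over 61 s, if anything falls off the work surface, if the arm or the gripper's body presses on something with over 40 N, if the wrist force passes 120 N, or if a joint passes its speed limit or range.

ROBOT

A 6-joint arm with a two-finger parallel gripper is mounted at the origin on the work surface. World frame = base frame: x ahead of the robot, y to its left, z up, the work surface at z = 0. Lengths are in m, angles in rad, forces in N, time in s.
With the tool pointing down it reaches from about 0.15 to 0.775 m from the base axis. Payload 6.1 kg.
Tool frame: the origin (TCP) lies at the centre of the arm's flange, where the gripper is bolted on; the fingertips stand 173 mm ahead of it and the grasp point (between the pads) lies 155 mm ahead of it (robot.grip_depth is the distance from the TCP to the grasp point, in m); z points along the fingers, y is the direction in which the jaws open and shut (so a half turn about z gives the same grasp; the last joint's range is limited). The gripper opens to 85 mm and grips with 20 to 120 N. Pads are 22 mm wide; open, the fingers measure 114 mm over their backs; the gripper's body (76 mm by 85 mm) begins 54 mm behind the grasp point. The pads swing forward as they close: fully open they stand 13 mm farther back than shut.
Start: joints at [1.197, 0.126, -0.04, 1.405, 0, 1.571], TCP at [0.192, 0.489, 0.405] pointing down, gripper open.
Joint ranges: [-2.72, 2.72], [-0.95, 1.95], [-1.27, 1.35], [-1.78, 2.02], [-1.46, 1.47], [-3.14, 3.14]. Speed limits (rad/s): [2.39, 2.39, 3.01, 3.14, 3.14, 3.14].

INTERFACE

Orientations are given as a rotation vector (axis times angle).
In Python, from plant import robot, optics gives the robot as it stands.
- The arm moves only by the shell command python3 -m handwheel 'ROWS' [OPENING] [FORCE]. ROWS is JSON, a list of rows, each a list of 6 numbers: the shift along the tool's x, y, z in cm, then the turn, a rotation vector about the tool's x, y, z in degrees. In form: [[dx, dy, dz, wx, wy, wz], ...]. A call has 1 to 20 rows; each row is the pose to reach, as a shift and turn from the pose measured when the call began, along the tool's axes at that moment; what a row does not reach only later rows make up. A row lasts 1/8 s, in which the tool goes at most 62.5 mm and 10.7 degrees, less where a joint would pass 70% of its speed; a pose out of reach is approached as far as the arm can. A call with a gripper value outside its range is refused whole. OPENING is the finger opening in cm, from 0 to 8.54, set as the call begins (- or left out, the last holds). The fingers move at their own pace and stop on an object; FORCE is the grip in N (left out, the last holds). Time passes only in rows, so rows that repeat a pose let the fingers close. It gives the time, the measured TCP pose, the force and the opening at its end, in the units of the state.
- robot.read_state(): the state, without advancing time (a new reading comes with each control period).
- optics.snapshot(name): name is "scene" or "top"; returns (picture, depth): 384x512x3 uint8, red, green, blue; 384x512 float32, m along the optical axis (not along the pixel's ray), 0 where there is no reading.
- optics.camera_info(name): a dict with "camera_matrix" (3x3 intrinsics, pixels), "dist" ([k1, k2, p1, p2, k3] as OpenCV has them; the pictures are not rectified), "position" and "rotation" of the camera in the world. Camera axes: x right, y up, looking along -z (the intrinsics and any distortion apply to the point x, -y, -z); pixel columns grow to the right and rows downward; lengths in m; the calibration is good to about 2 mm. A picture is of the moment at which its call begins. camera_info takes no time and is no camera call.
- robot.finish_job(): hands the job in, once; it reports no verdict.
The state is a dict: "t": time; "q": joint angles; "joint_vel": joint speeds; "tau": joint torques, N m; "tool_pos": TCP position; "eef_rot": TCP orientation; "wrist_force": force on the tool from outside, world axes, zero at the start; "torque": the same for the moment, N m; "gripper_width": opening from 0.0 (shut) to 1.0 (fully open).
Only numpy, scipy, OpenCV 4.12 (cv2) and the standard library are available. Lean on these libraries where they do the work, as an engineer would, in place of code of your own. Each camera call takes 0.05 s, during which the arm holds its last target. There are 200 camera calls.

## Working session

There is one attempt and no reset: what is moved stays moved. The work goes in short steps, Python scripts to look and compute and a shell command to move; the robot and the scene stay as the last step left them, time stands still between calls to the robot, and variables do not carry over. Pictures are saved under pics/ and viewed, about 8 in all and at most 12, crops included, and the job is handed in when it is done.

```bash
ls; mkdir -p pics; python3 - <<'E'
from plant import robot, optics
import cv2, numpy as np
for n in ("scene","top"):
    p,d=optics.snapshot(n); np.savez(f"pics/{n}0.npz",p=p,d=d)
    cv2.imwrite(f"pics/{n}0.png",cv2.resize(p[:,:,::-1],None,fx=1.5,fy=1.5))
    i=optics.camera_info(n); print(n,i)
print(robot.read_state())
E
```

```text
pics
scene {'camera_matrix': array([[391.44309713,   0.        , 251.79184336],
       [  0.        , 391.44309713, 185.97094768],
       [  0.        ,   0.        ,   1.        ]]), 'dist': array([-0.11374056,  0.        ,  0.        ,  0.        ,  0.        ]), 'position': array([1.21216715, 0.54600289, 0.67854727]), 'rotation': array([0.51773436, 1.04902958, 2.0701845 ])}
top {'camera_matrix': array([[469.61062498,   0.        , 249.41301408],
       [  0.        , 469.61062498, 197.9216944 ],
       [  0.        ,   0.        ,   1.        ]]), 'dist': array([-0.02377995,  0.        ,  0.        ,  0.        ,  0.        ]), 'position': array([0.46266741, 0.01239812, 1.42560122]), 'rotation': array([ 0.03737228, -0.04984077, -1.57843823])}
{'t': 0.1, 'q': array([ 1.19701472e+00,  1.26308978e-01, -4.05260649e-02,  1.40536352e+00,
       -2.69168919e-05,  1.57079432e+00]), 'joint_vel': array([ 0.00076663, -0.00231368,  0.00193854, -0.00112651, -0.00103316,
        0.0005034 ]), 'tau': array([ 1.81767300e-03, -4.36900914e+01,  3.53608167e+01,  1.35983151e-02,
        9.10067456e-05, -1.72874707e-06]), 'tool_pos': array([0.19165734, 0.48863845, 0.40400304]), 'eef_rot': array([-5.83676047e-01, -3.08665695e+00,  2.17195863e-03]), 'wrist_force': array([0.13620953, 0.40163956, 0.08612535]), 'torque': array([ 0.07408823,  0.05280872, -0.01898902]), 'gripper_width': 0.9930816822196399}
```

View pics/top0.png

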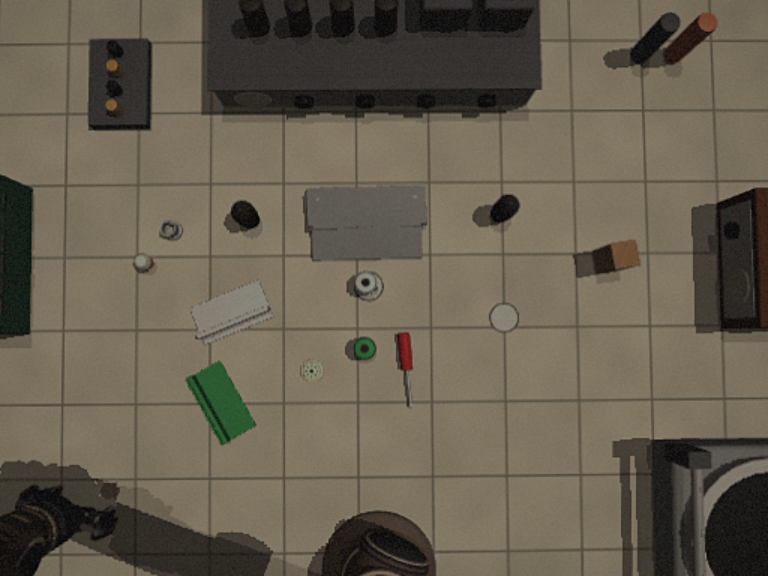

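View pics/scene0.png

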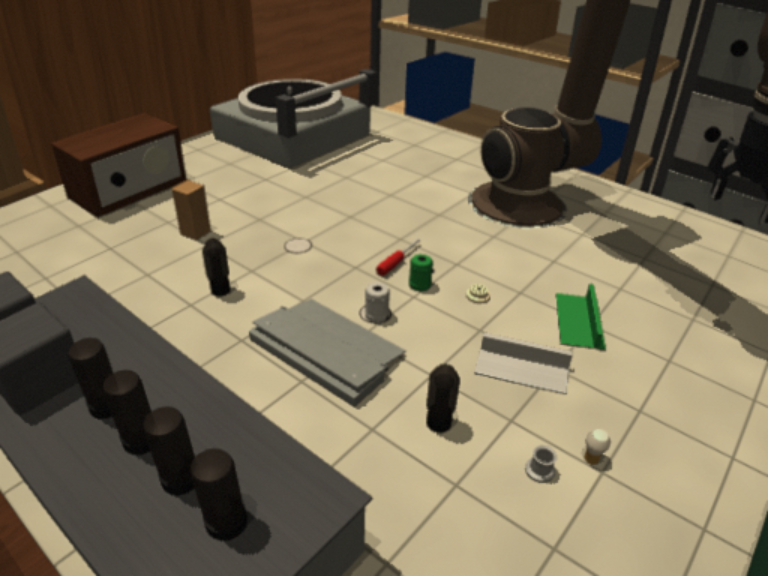

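The top view has +x up and +y left. In the 1.5× picture the can is at (367,285), the empty ring at (504,318), the aluminium strip at (231,312) with its rib on the robot side, and the trough lip along row ~258, columns 312–423. The green can and green strip are decoys.

```bash
cat > h.py <<'E'
import numpy as np, cv2
from scipy.spatial.transform import Rotation as R
from plant import robot, optics
def rays(n,uv):
    i=optics.camera_info(n); p=cv2.undistortPoints(np.float64(uv).reshape(-1,1,2),i["camera_matrix"],i["dist"],None,None,None) .reshape(-1,2) if False else cv2.undistortPoints(np.float64(uv).reshape(-1,1,2),i["camera_matrix"],i["dist"]).reshape(-1,2)
    d=np.c_[p[:,0],-p[:,1],-np.ones(len(p))]
    return i["position"], R.from_rotvec(i["rotation"]).apply(d)
def onz(n,uv,z):
    c,d=rays(n,uv); return c+d*((z-c[2])/d[:,2])[:,None]
def cloud(n,dep):
    v,u=np.mgrid[:384,:512]; c,d=rays(n,np.c_[u.ravel(),v.ravel()])
    return (c+d*dep.reshape(-1,1)).reshape(384,512,3)
def go(tgt,yaw=None):
    """shift (cm) and turn (deg) in tool axes to TCP target, tool down with jaw(y) axis at world angle yaw deg"""
    s=robot.read_state(); r=R.from_rotvec(s["eef_rot"])
    dx=r.inv().apply(np.array(tgt)-s["tool_pos"])*100
    w=np.zeros(3)
    if yaw is not None:
        best=None
        for k in (0,180):
            a=np.radians(yaw+k); y=np.array([np.cos(a),np.sin(a),0]); z=np.array([0,0,-1.])
            T=R.from_matrix(np.c_[np.cross(y,z),y,z]); v=(r.inv()*T).as_rotvec(degrees=True)
            print("  option",np.round(v,2))
            if best is None or np.linalg.norm(v)<np.linalg.norm(best): best=v
        w=best
    print("t",round(s["t"],2),"row",np.round(dx,2),np.round(w,2))
E
sed -i 's/p=cv2.undistortPoints.*if False else /p=/' h.py
python3 - <<'E'
from h import *
z=np.load("pics/top0.npz"); p,d=z["p"],z["d"]
hsv=cv2.cvtColor(p,cv2.COLOR_RGB2HSV)
C=cloud("top",d); print("floor z",[np.round(C[v,u],4) for v,u in ((200,290),(240,300),(180,190))])
def crop(m,u0,u1,v0,v1):
    o=np.zeros_like(m); o[v0:v1,u0:u1]=m[v0:v1,u0:u1]; return o
print(hsv[200,150],hsv[165,240],hsv[218,336],hsv[230,170],hsv[189,245])
grey=(hsv[...,1]<45)&(hsv[...,2]>60)
def lar(m):
    c,_=cv2.findContours(m.astype(np.uint8),cv2.RETR_EXTERNAL,cv2.CHAIN_APPROX_NONE); return max(c,key=cv2.contourArea)
for nm,b,zz in (("strip",(120,186,180,235),.004),("trough",(195,290,120,176),.01),("can",(232,258,178,202),.06),("ring",(322,350,198,225),0)):
    m=crop(grey,*b); c=lar(m); r=cv2.minAreaRect(c); bx=cv2.boxPoints(r)
    print(nm,cv2.contourArea(c),np.round(bx,1).tolist(),"\n",np.round(onz("top",bx,zz)[:,:2],4).tolist(),np.round(onz("top",[r[0]],zz)[0],4))
# height profile
for lab,u in (("trough col",245),("strip col",155),("can col",244)):
    for v in range(120,240,4): print(lab,v,np.round(C[v,u],3)) if C[v,u,2]>.004 else None
big=cv2.resize(p[110:240,120:360,::-1],None,fx=3.3,fy=3.3,interpolation=cv2.INTER_CUBIC); cv2.imwrite("pics/crop0.png",cv2.convertScaleAbs(big,alpha=1.3))
E
```

```text
floor z [array([ 0.5343, -0.1224,  0.0027]), array([ 0.4131, -0.1507,  0.0065]), array([ 0.598 ,  0.1814, -0.0016])]
[ 19  30 134] [11 30 93] [ 24  35 137] [ 19  60 135] [40 23 33]
strip 1261.0 [[123.5, 205.89999389648438], [171.8000030517578, 186.0], [182.0, 210.8000030517578], [133.6999969482422, 230.60000610351562]] 
 [[0.5204, 0.3821], [0.5796, 0.2359], [0.5043, 0.205], [0.4454, 0.3509]] [0.5123 0.2935 0.004 ]
trough 3538.0 [[203.6999969482422, 125.0], [282.8999938964844, 122.80000305175781], [284.29998779296875, 171.1999969482422], [205.0, 173.39999389648438]] 
 [[0.7646, 0.1383], [0.7698, -0.1033], [0.6215, -0.1055], [0.6166, 0.1346]] [0.6928 0.0161 0.01  ]
can 207.0 [[233.39999389648438, 184.8000030517578], [248.60000610351562, 177.1999969482422], [257.3999938964844, 194.8000030517578], [242.1999969482422, 202.39999389648438]] 
 [[0.5771, 0.0476], [0.5991, 0.0031], [0.5474, -0.0221], [0.5256, 0.0224]] [0.5622 0.0128 0.06  ]
ring 253.0 [[323.6000061035156, 215.8000030517578], [331.79998779296875, 199.39999389648438], [347.79998779296875, 207.39999389648438], [339.6000061035156,
[... 1169 characters left out ...]
 col 124 [0.766 0.015 0.016]
can col 128 [0.749 0.015 0.038]
can col 132 [0.737 0.016 0.039]
can col 136 [0.724 0.016 0.041]
can col 140 [0.715 0.016 0.026]
can col 144 [0.702 0.016 0.029]
can col 148 [0.691 0.016 0.024]
can col 152 [0.679 0.016 0.025]
can col 156 [0.667 0.016 0.021]
can col 160 [0.656 0.016 0.013]
can col 164 [0.643 0.016 0.021]
can col 168 [0.631 0.016 0.016]
can col 180 [0.592 0.017 0.054]
can col 184 [0.579 0.017 0.063]
can col 188 [0.568 0.017 0.059]
can col 192 [0.555 0.017 0.067]
can col 196 [0.547 0.017 0.016]
can col 220 [0.475 0.018 0.006]
can col 224 [0.463 0.018 0.054]
can col 228 [0.451 0.018 0.059]
can col 232 [0.44  0.018 0.063]
can col 236 [0.428 0.018 0.065]
```

View pics/crop0.png

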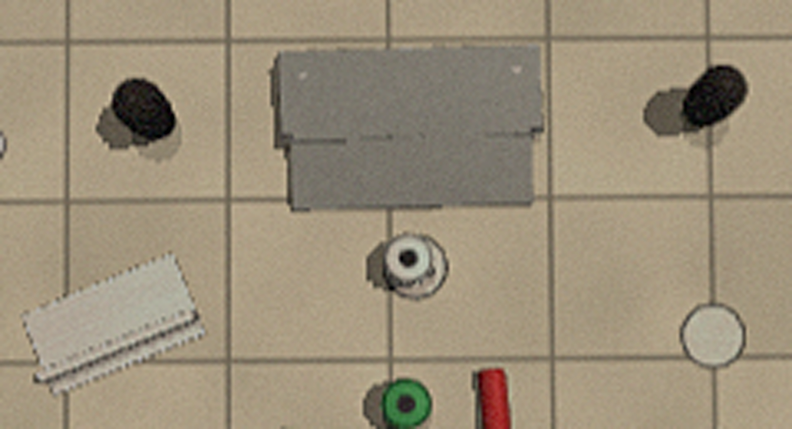

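The crop shows the cover lip edge from (291,209) to (533,203), the can's top hole at (408,258), the empty ring centred at (713,335), and the strip's front edge from (24,317) to (175,254). Next I fit the edges.

```bash
python3 - <<'E'
from h import *
z=np.load("pics/top0.npz"); p=z["p"]
f=lambda a:(np.float64(a)+.5)/3.3-.5+np.array([120,110])
g=cv2.GaussianBlur(cv2.cvtColor(p,cv2.COLOR_RGB2GRAY),(0,0),.7).astype(float)
sat=cv2.cvtColor(p,cv2.COLOR_RGB2HSV)[...,1].astype(float)
hsv=cv2.cvtColor(p,cv2.COLOR_RGB2HSV)
# lip: last grey (hue/sat-neutral, V 70-115) row per column
cm=p[...,0].astype(float)-p[...,2]
L=[]
for u in list(range(212,228))+list(range(262,280)):
    col=cm[162:182,u]; k=np.argmax(np.diff(col)); L.append((u,162+k+.5))
L=np.array(L); W=onz("top",L,.0095); 
k=np.polyfit(W[:,1],W[:,0],1); res=W[:,0]-np.polyval(k,W[:,1]); ok=abs(res)<.004; k=np.polyfit(W[ok,1],W[ok,0],1)
print("lip x=%.4f+%.4f*y  n=%d sd %.4f yaw %.2f"%(k[1],k[0],ok.sum(),res[ok].std(),-np.degrees(np.arctan(k[0]))))
# lip ends along y in rows 160..170
for rows,r0,r1 in (("L",200,216),("R",274,290)):
    e=[]
    for v in range(156,171):
        q=cm[v,r0:r1]; e.append((r0+np.argmax(abs(np.diff(q)))+.5,v))
    e=np.array(e); print(rows,e[:,0]); print(np.round(onz("top",[np.median(e,axis=0)],.013),4))
print("lip corners",np.round(onz("top",f([[291,209],[533,203]]),.0095),4))
print("strip front corners",np.round(onz("top",f([[24,317],[175,254]]),.004),4), "rib-side floor corners",np.round(onz("top",f([[55,393],[205,332]]),.004),4))
print("rib top ends",np.round(onz("top",f([[38,377],[200,314]]),.036),4))
print("can top",np.round(onz("top",f([[408,258]]),.062),4),"old ring",np.round(onz("top",f([[415,266]]),0),4),"ring",np.round(onz("top",f([[713,335]]),0),4))
print("valves/others", np.round(onz("top",f([[693,135],[160,145],[493,375]]),0),3))
E
```

```text
lip x=0.6194+-0.0186*y  n=34 sd 0.0012 yaw 1.07
L [205.5 205.5 206.5 206.5 206.5 206.5 206.5 206.5 206.5 206.5 206.5 206.5
 206.5 206.5 206.5]
[[0.6478 0.1298 0.013 ]]
R [281.5 285.5 281.5 285.5 281.5 285.5 285.5 280.5 280.5 280.5 280.5 285.5
 281.5 281.5 281.5]
[[ 0.6462 -0.0972  0.013 ]]
lip corners [[ 0.6179  0.1261  0.0095]
 [ 0.6217 -0.0961  0.0095]]
strip front corners [[0.5208 0.3719 0.004 ]
 [0.5777 0.2333 0.004 ]] rib-side floor corners [[0.451  0.3431 0.004 ]
 [0.5058 0.2058 0.004 ]]
rib top ends [[0.4657 0.3509 0.036 ]
 [0.521  0.2059 0.036 ]]
can top [[0.5679 0.0189 0.062 ]] old ring [[0.5652 0.0128 0.    ]] ring [[ 0.4993 -0.2615  0.    ]]
valves/others [[ 0.685 -0.246  0.   ]
 [ 0.679  0.248  0.   ]
 [ 0.464 -0.058  0.   ]]
```

```bash
python3 - <<'E'
from h import *
go([.566,.015,.30],91)
go([.566,.015,.182],91)
E
```

```text
option [-8.000e-02 -1.000e-02 -2.242e+01]
  option [-2.0000e-02  1.1000e-01  1.5758e+02]
t 0.1 row [-52.14 -30.41  10.44] [-8.000e-02 -1.000e-02 -2.242e+01]
  option [-8.000e-02 -1.000e-02 -2.242e+01]
  option [-2.0000e-02  1.1000e-01  1.5758e+02]
t 0.1 row [-52.14 -30.39  22.24] [-8.000e-02 -1.000e-02 -2.242e+01]
```

```bash
python3 -m handwheel '[[-52.1,-30.4,10.4,-0.1,0,-22.4],[-52.1,-30.4,10.4,-0.1,0,-22.4],[-52.1,-30.4,10.4,-0.1,0,-22.4],[-52.1,-30.4,10.4,-0.1,0,-22.4],[-52.1,-30.4,10.4,-0.1,0,-22.4],[-52.1,-30.4,10.4,-0.1,0,-22.4],[-52.1,-30.4,10.4,-0.1,0,-22.4],[-52.1,-30.4,10.4,-0.1,0,-22.4],[-52.1,-30.4,10.4,-0.1,0,-22.4],[-52.1,-30.4,10.4,-0.1,0,-22.4],[-52.1,-30.4,10.4,-0.1,0,-22.4],[-52.1,-30.4,10.4,-0.1,0,-22.4],[-52.1,-30.4,10.4,-0.1,0,-22.4],[-52.1,-30.4,10.4,-0.1,0,-22.4]]' 8.5 20
python3 - <<'E'
from h import *
go([.566,.015,.182],91); go([.566,.015,.22],91)
for n in ("top","scene"):
    p,d=optics.snapshot(n)
    c=p[150:240,180:300] if n=="top" else p[150:260,170:330]
    cv2.imwrite(f"pics/{n}1.png",cv2.resize(c[:,:,::-1],None,fx=3.3,fy=3.3,interpolation=cv2.INTER_CUBIC))
a,b=[cv2.imread(f"pics/{n}1.png") for n in("top","scene")]
h=max(a.shape[0],b.shape[0]); w=a.shape[1]+b.shape[1]
o=np.zeros((h,w,3),np.uint8); o[:a.shape[0],:a.shape[1]]=a; o[:b.shape[0],a.shape[1]:]=b
o=cv2.resize(o,None,fx=.85,fy=.85)
cv2.imwrite("pics/both1.png",o); print(o.shape)
E
```

```text
t: 1.85
tool_pos: [0.5651, 0.0163, 0.301]
eef_rot: [-0.03, 3.141, 0.001]
wrist_force: [-0.4, 0.7, -0.3]
gripper_width: 0.996
  option [0.02 0.03 0.08]
  option [-4.0000e-02  4.0000e-02 -1.7992e+02]
t 1.85 row [-0.08 -0.14 11.9 ] [0.02 0.03 0.08]
  option [0.02 0.03 0.08]
  option [-4.0000e-02  4.0000e-02 -1.7992e+02]
t 1.85 row [-0.08 -0.14  8.1 ] [0.02 0.03 0.08]
(309, 785, 3)
```

View pics/both1.png

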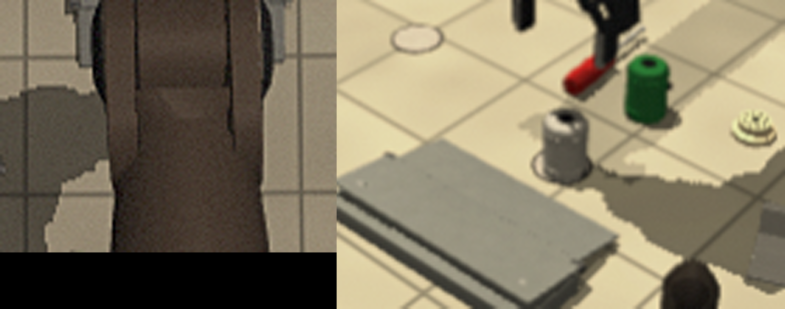

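The can stands alone on its ring at about (565,145), with the scene view showing the open fingers above it. I descend and grip low.

```bash
python3 -m handwheel '[[-0.1,-0.1,4,0,0,0],[-0.1,-0.1,7,0,0,0],[-0.1,-0.1,10,0,0,0],[-0.1,-0.1,11.8,0,0,0],[-0.1,-0.1,11.8,0,0,0]]' 8.5 20
python3 -m handwheel '[[0,0,0,0,0,0],[0,0,0,0,0,0],[0,0,0,0,0,0],[0,0,0,0,0,0],[0,0,0,0,0,0],[0,0,0,0,0,0],[0,0,0,0,0,0],[0,0,0,0,0,0]]' 0 20
python3 -c "
from h import *
go([.4993,-.2615,.182],91)"
```

```text
t: 2.58
tool_pos: [0.5655, 0.0155, 0.1817]
eef_rot: [0.03, -3.139, -0.001]
wrist_force: [-0.6, -0.1, 0.2]
gripper_width: 0.995
t: 3.58
tool_pos: [0.566, 0.0156, 0.1829]
eef_rot: [0.03, -3.141, -0.001]
wrist_force: [-1.4, 0.6, 6.3]
gripper_width: 0.506
  option [ 0.04 -0.02  0.1 ]
  option [ 2.000e-02  7.000e-02 -1.799e+02]
t 3.58 row [  7.2  -27.58   0.07] [ 0.04 -0.02  0.1 ]
```

```bash
python3 -m handwheel '[[0.2,-0.8,0.05,0,0,0],[0.5,-2,0.05,0,0,0],[1,-4,0.05,0,0,0],[1.6,-6,0.05,0,0,0],[2.1,-8,0.05,0,0,0],[2.6,-10,0.05,0,0,0],[3.1,-12,0.05,0,0,0],[3.7,-14,0.05,0,0,0],[4.2,-16,0.05,0,0,0],[4.7,-18,0.05,0,0,0],[5.2,-20,0.05,0,0,0],[5.7,-22,0.05,0,0,0],[6.3,-24,0.05,0,0,0],[6.7,-25.6,0.05,0,0,0],[7,-26.8,0.05,0,0,0],[7.2,-27.4,0.05,0,0,0],[7.2,-27.6,0.05,0,0,0],[7.2,-27.6,0.05,0,0,0]]' 0 20
python3 - <<'E'
from h import *
go([.4993,-.2615,.182],91)
p,d=optics.snapshot("scene")
c=p[110:260,130:330]
cv2.imwrite("pics/s2.png",cv2.resize(c[:,:,::-1],None,fx=3.5,fy=3.5,interpolation=cv2.INTER_CUBIC))
E
```

```text
t: 5.82
tool_pos: [0.4985, -0.2627, 0.1829]
eef_rot: [-0.029, 3.141, 0.001]
wrist_force: [0.3, 3.5, 7.9]
gripper_width: 0.505
  option [0.05 0.01 0.05]
  option [-2.0000e-02  8.0000e-02 -1.7995e+02]
t 5.83 row [-0.08  0.12  0.09] [0.05 0.01 0.05]
```

View pics/s2.png

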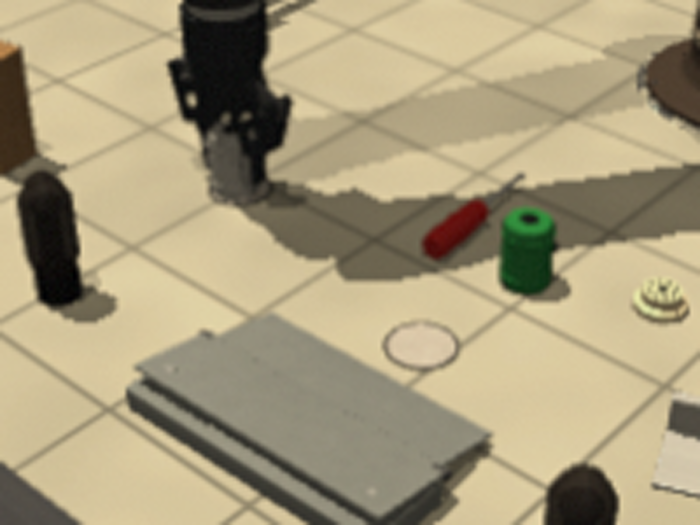

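The can is upright in the jaws on the far ring at about (240,180), and the old ring is free at (420,345). I release it and rise.

```bash
python3 -m handwheel '[[-0.1,0.1,0,0,0,0],[-0.1,0.1,0,0,0,0],[-0.1,0.1,0,0,0,0],[-0.1,0.1,0,0,0,0],[-0.1,0.1,-0.1,0,0,0],[-0.1,0.1,-4,0,0,0],[-0.1,0.1,-8,0,0,0],[-0.1,0.1,-13,0,0,0],[-0.1,0.1,-14,0,0,0]]' 8.5 20
python3 - <<'E'
from h import *
go([.4917,.2796,.32],21.8)
E
```

```text
t: 7.0
tool_pos: [0.5002, -0.2621, 0.3268]
eef_rot: [-0.029, 3.136, -0.004]
wrist_force: [0.2, -0.5, -0.2]
gripper_width: 0.995
  option [ 0.08  0.36 69.26]
  option [-4.0000e-01  9.0000e-02 -1.1074e+02]
t 7.0 row [-0.15 54.17  0.56] [ 0.08  0.36 69.26]
```

```bash
python3 -m handwheel '[[-0.1,54.2,0.6,0,0,69.3],[-0.1,54.2,0.6,0,0,69.3],[-0.1,54.2,0.6,0,0,69.3],[-0.1,54.2,0.6,0,0,69.3],[-0.1,54.2,0.6,0,0,69.3],[-0.1,54.2,0.6,0,0,69.3],[-0.1,54.2,0.6,0,0,69.3],[-0.1,54.2,0.6,0,0,69.3],[-0.1,54.2,0.6,0,0,69.3],[-0.1,54.2,0.6,0,0,69.3],[-0.1,54.2,0.6,0,0,69.3],[-0.1,54.2,0.6,0,0,69.3],[-0.1,54.2,0.6,0,0,69.3],[-0.1,54.2,0.6,0,0,69.3]]' 4.5 20
python3 - <<'E'
from h import *
p,d=optics.snapshot("top"); np.savez("pics/top3.npz",p=p,d=d)
f=lambda a:(np.float64(a))
hsv=cv2.cvtColor(p,cv2.COLOR_RGB2HSV); C=cloud("top",d)
m=(C[...,2]>.045)&(C[...,2]<.075); m[:, :310]=0; m[:, 365:]=0; m[:185]=0; m[230:]=0
v,u=np.nonzero(m); print("can top pts",len(u),np.round(C[m].mean(0),4), np.round(onz("top",[[u.mean(),v.mean()]],.06),4))
go([.4917,.2796,.19],21.8)
q,_=optics.snapshot("scene")
a=cv2.resize(p[185:235,310:365,::-1],(396,360),interpolation=cv2.INTER_CUBIC)
b=cv2.resize(q[200:290,290:390,::-1],(400,360),interpolation=cv2.INTER_CUBIC)
cv2.imwrite("pics/c3.png",np.hstack([a,b]))
E
```

```text
t: 8.75
tool_pos: [0.4914, 0.2787, 0.3198]
eef_rot: [1.761, 2.594, 0.002]
wrist_force: [0.5, -0.2, 0.4]
gripper_width: 0.53
can top pts 189 [ 0.5022 -0.2639  0.0614] [[ 0.5022 -0.2642  0.06  ]]
  option [ 0.27  0.24 -0.12]
  option [  0.37  -0.43 179.88]
t 8.8 row [ 1.100e-01 -1.000e-02  1.298e+01] [ 0.27  0.24 -0.12]
```

View pics/c3.png

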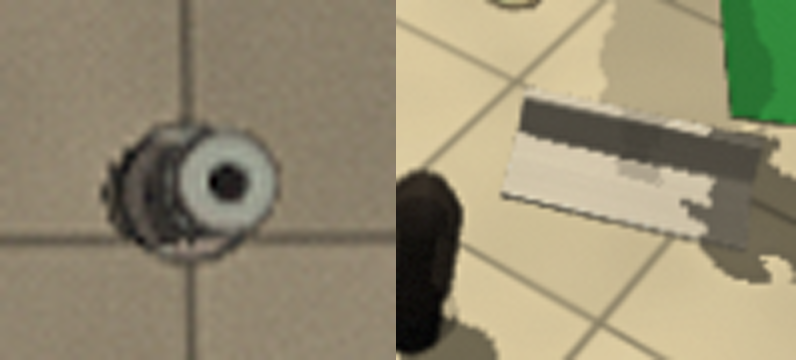

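The left half shows the can upright inside the ring (ring centre about (188,190)). The right half shows the strip untouched, with its front-edge corners at about (502,197) and (745,248). I cross-check the strip from the scene camera.

```bash
python3 - <<'E'
from h import *
f=lambda a:(np.float64(a)-[396,0]+.5)/4-.5+[290,200]
P=onz("scene",f([[502,197],[745,248]]),.0); print(np.round(P,4),P.mean(0),np.linalg.norm(P[0]-P[1]))
print("rib top",np.round(onz("scene",f([[523,94],[765,137]]),.036),4))
E
python3 -m handwheel '[[0.1,0,4,0.2,0.2,-0.1],[0.1,0,8,0.2,0.2,-0.1],[0.1,0,11,0.2,0.2,-0.1],[0.1,0,13,0.2,0.2,-0.1],[0.1,0,13.4,0.2,0.2,-0.1],[0.1,0,13.6,0.2,0.2,-0.1],[0.1,0,13.6,0.2,0.2,-0.1]]' 4.5 20
```

```text
[[0.5756 0.2392 0.    ]
 [0.5169 0.3749 0.    ]] [0.54626969 0.30709128 0.        ] 0.1478609416857047
rib top [[0.5231 0.2164 0.036 ]
 [0.4589 0.3524 0.036 ]]
t: 9.72
tool_pos: [0.4922, 0.2799, 0.1848]
eef_rot: [1.76, 2.6, 0.003]
wrist_force: [-0.5, 0.3, -0.4]
gripper_width: 0.528
```

```bash
python3 -m handwheel '[[0,0,0,0,0,0],[0,0,0,0,0,0],[0,0,0,0,0,0],[0,0,0,0,0,0],[0,0,0,0,0,0],[0,0,0,0,0,0],[0,0,0,0,0,0]]' 0 60
python3 -m handwheel '[[0,0,-1,0,0,0],[0,0,-3,0,0,0],[0,0,-5,0,0,0],[0,0,-5,0,0,0],[0,0,-5,0,0,0]]' 0 60
python3 - <<'E'
from h import *
q,_=optics.snapshot("scene")
cv2.imwrite("pics/s4.png",cv2.resize(q[140:300,150:420,::-1],None,fx=2.9,fy=2.9,interpolation=cv2.INTER_CUBIC))
# trough frame: lip O, yaw
y=np.radians(1.05); O=np.array([.6192,.0145]); X=np.array([np.cos(y),np.sin(y)])
# strip rib centre target for strip edge at e (trough x)
for e in (-.06,-.015,.025):
    print(e,O+(e-.062)*X)
r=O+(-.06-.062)*X
go([r[0],r[1],.235],1.05)
E
```

```text
t: 10.6
tool_pos: [0.4926, 0.2801, 0.1856]
eef_rot: [1.76, 2.599, 0.006]
wrist_force: [0.4, -0.0, 5.9]
gripper_width: 0.103
t: 11.22
tool_pos: [0.4921, 0.2799, 0.2349]
eef_rot: [1.76, 2.599, 0.004]
wrist_force: [0.7, 0.8, -1.7]
gripper_width: 0.103
-0.06 [0.49722049 0.01226436]
-0.015 [0.54221293 0.01308898]
0.025 [0.58220621 0.01382198]
  option [ 0.16 -0.   20.74]
  option [   0.      0.22 -159.26]
t 11.28 row [-25.03  -9.45  -0.06] [ 0.16 -0.   20.74]
```

View pics/s4.png

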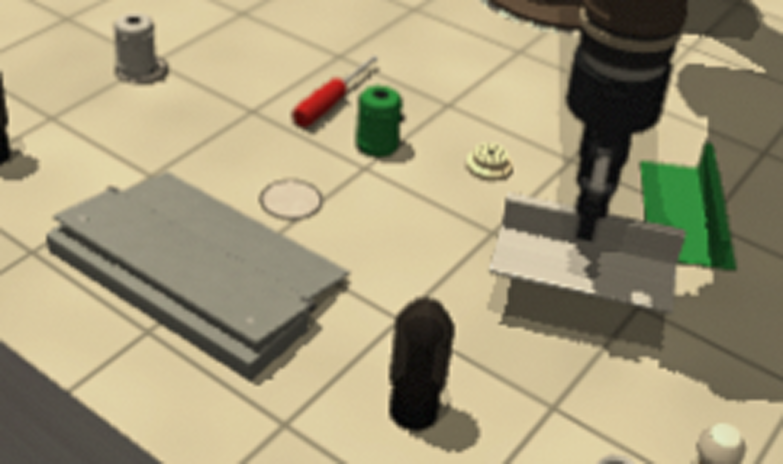

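The strip is held firmly; its plate is clear of the ledge around (590,255), and the can stays on its ring at (138,60). I move to about 20 mm in front of the lip, staying high.

```bash
python3 - <<'E'
from h import *
go([.537,.0130,.235],1.05)
E
```

```text
option [ 0.16 -0.   20.74]
  option [   0.      0.22 -159.26]
t 11.28 row [-26.44  -5.72  -0.05] [ 0.16 -0.   20.74]
```

```bash
python3 -m handwheel '[[-3,-0.6,0,0.1,0,2.5],[-7,-1.5,0,0.1,0,6],[-11,-2.4,0,0.1,0,9],[-15,-3.2,0,0.1,0,12],[-19,-4.1,0,0.1,0,15],[-23,-5,0,0.1,0,18],[-26,-5.6,0,0.1,0,20.7],[-26.4,-5.7,0,0.1,0,20.7],[-26.4,-5.7,0,0.1,0,20.7],[-26.4,-5.7,2,0.1,0,20.7],[-26.4,-5.7,3.5,0.1,0,20.7],[-26.4,-5.7,4,0.1,0,20.7],[-26.4,-5.7,4,0.1,0,20.7]]' 0 60
python3 - <<'E'
from h import *
q,d=optics.snapshot("scene"); p,e=optics.snapshot("top"); np.savez("pics/5.npz",q=q,d=d,p=p,e=e)
a=cv2.resize(q[170:270,170:310,::-1],None,fx=4,fy=4,interpolation=cv2.INTER_CUBIC)
b=cv2.resize(p[150:215,190:300,::-1],None,fx=2.8,fy=2.8,interpolation=cv2.INTER_CUBIC)
o=np.zeros((a.shape[0]+b.shape[0],a.shape[1],3),np.uint8); o[:a.shape[0]]=a; o[a.shape[0]:,:b.shape[1]]=b
cv2.imwrite("pics/5.png",o); print(o.shape)
E
```

```text
t: 12.9
tool_pos: [0.537, 0.014, 0.1942]
eef_rot: [-2.199, -2.243, -0.0]
wrist_force: [-0.7, 0.3, -0.4]
gripper_width: 0.1
(582, 560, 3)
```

View pics/5.png

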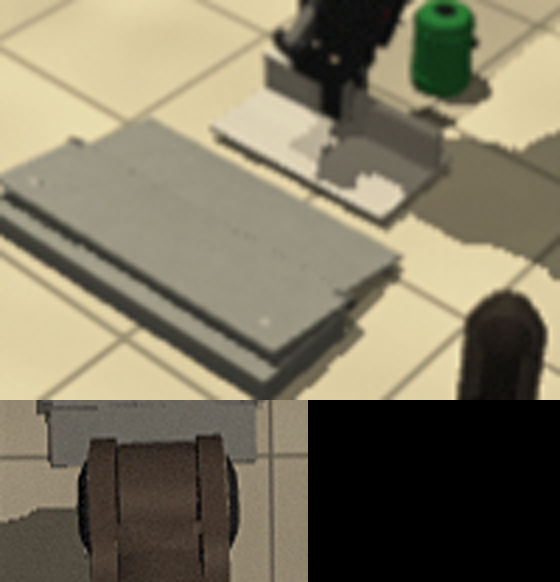

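The strip hangs a few mm above the ledge in front of the lip. In the scene crop its front-edge corners are at (213,130) and (387,220), and the lip corners at (150,118) and (401,257). The top view is blocked by the arm.

```bash
python3 - <<'E'
from h import *
f=lambda a:(np.float64(a)+.5)/4-.5+[170,170]
for n,pt,z in (("lip",[[150,118],[401,257]],.011),("strip edge",[[213,130],[387,220]],.0126)):
    P=onz("scene",f(pt),z)[:,:2]; v=P[1]-P[0]; print(n,np.round(P,4).tolist(),"mid",np.round(P.mean(0),4),"len",round(np.linalg.norm(v),4),"yaw",np.degrees(np.arctan2(-v[0],v[1])))
s=robot.read_state(); print(R.from_rotvec(s["eef_rot"]).as_matrix().round(4).tolist(), s["tool_pos"])
E
```

```text
lip [[0.62, -0.0918], [0.6171, 0.127]] mid [0.6186 0.0176] len 0.2188 yaw 0.763885725521785
strip edge [[0.6023, -0.0482], [0.5968, 0.0998]] mid [0.5996 0.0258] len 0.1481 yaw 2.1294191727644436
[[-0.0194, 0.9998, 0.0016], [0.9998, 0.0194, 0.0003], [0.0002, 0.0016, -1.0]] [0.53739451 0.0137306  0.1949981 ]
```

The scene camera suggests the strip sits about 8 mm too far in +y relative to the lip. I check with one larger zoom before trusting it.

```bash
python3 - <<'E'
from h import *
q=np.load("pics/5.npz")["q"]
c=cv2.resize(q[166:241,200:300,::-1],None,fx=8,fy=8,interpolation=cv2.INTER_CUBIC)
cv2.imwrite("pics/6.png",cv2.convertScaleAbs(c,alpha=1.2)); print(c.shape)
E
```

```text
(600, 800, 3)
```

View pics/6.png

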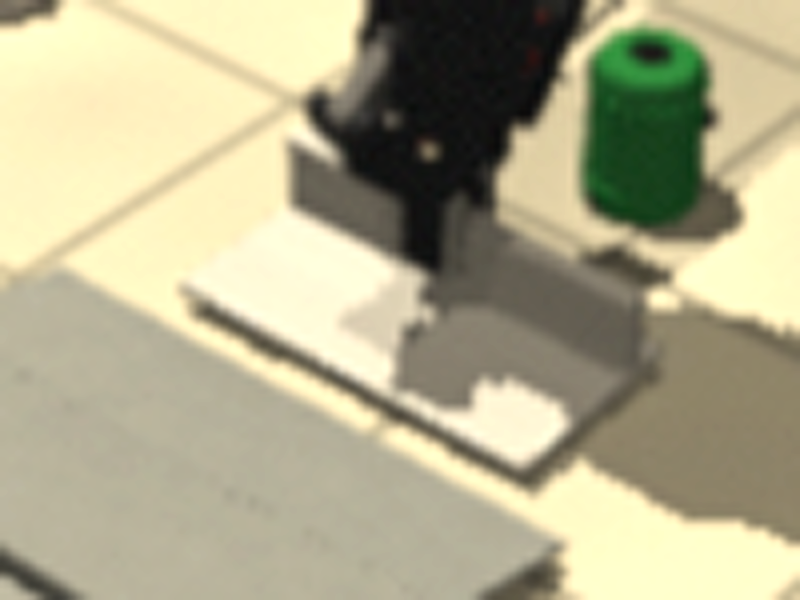

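The zoom shows the strip's top-face corners at (183,285) and (522,466), the rib's front-face top ends at (292,150) and (643,285), the lip corners at (60,270) and (560,545), and the fingertip at (425,262).

```bash
python3 - <<'E'
from h import *
f=lambda a:(np.float64(a)+.5)/8-.5+[200,166]
for n,pt,z in (("lip",[[60,270],[560,545]],.011),("strip edge",[[183,285],[522,466]],.0126),("rib top front",[[292,150],[643,285]],.0446),("rib base front",[[290,205],[640,360]],.0126),("finger tip",[[425,262],[425,262]],.0215)):
    P=onz("scene",f(pt),z)[:,:2]; v=P[1]-P[0]; print(n,np.round(P,4).tolist(),"mid",np.round(P.mean(0),4),"len",round(np.linalg.norm(v),4),"yaw",np.degrees(np.arctan2(-v[0],v[1])))
print(robot.read_state()["tool_pos"])
E
```

```text
lip [[0.6208, -0.0913], [0.6171, 0.126]] mid [0.6189 0.0173] len 0.2173 yaw 0.9671527912991106
strip edge [[0.6001, -0.052], [0.597, 0.0948]] mid [0.5985 0.0214] len 0.1468 yaw 1.201048033828642
rib top front [[0.5486, -0.0473], [0.5291, 0.0905]] mid [0.5389 0.0216] len 0.1392 yaw 8.042252262329177
rib base front [[0.5409, -0.0553], [0.5284, 0.0913]] mid [0.5346 0.018 ] len 0.1471 yaw 4.864027000424727
finger tip [[0.5437, 0.0096], [0.5437, 0.0096]] mid [0.5437 0.0096] len 0.0 yaw -0.0
[0.53739451 0.0137306  0.1949981 ]
```

Squareness is good, and the strip is about 3.5 mm off-centre in +y. I correct that, lower until light contact, then slide in.

```bash
python3 -m handwheel '[[-0.15,0,0,0,0,0],[-0.3,0,0.4,0,0,0],[-0.3,0,0.7,0,0,0],[-0.3,0,0.85,0,0,0],[-0.3,0,0.9,0,0,0],[-0.3,0,0.9,0,0,0],[-0.3,0,0.9,0,0,0]]' 0 60
python3 -c "
from h import *
s=robot.read_state(); print(s['tool_pos'],s['wrist_force'],s['torque']); go(s['tool_pos'],1.0)"
```

```text
t: 13.88
tool_pos: [0.5375, 0.0108, 0.1861]
eef_rot: [2.199, 2.242, 0.002]
wrist_force: [-0.4, 0.2, -2.4]
gripper_width: 0.104
[0.53753534 0.01076988 0.18608079] [-0.39548825  0.20926339 -2.41308374] [-0.00705076 -0.01885231 -0.02675388]
  option [ 0.11 -0.02  0.11]
  option [ 2.0000e-02  1.6000e-01 -1.7989e+02]
t 13.88 row [0. 0. 0.] [ 0.11 -0.02  0.11]
```

```bash
python3 -m handwheel '[[0,0,0.05,0.1,0,0.1],[0,0.5,0.08,0.1,0,0.1],[0,1,0.08,0.1,0,0.1],[0,1.5,0.08,0.1,0,0.1],[0,2,0.08,0.1,0,0.1],[0,2.5,0.08,0.1,0,0.1],[0,3,0.08,0.1,0,0.1],[0,3.5,0.08,0.1,0,0.1],[0,4,0.08,0.1,0,0.1],[0,4.4,0.08,0.1,0,0.1],[0,4.5,0.08,0.1,0,0.1],[0,4.5,0.08,0.1,0,0.1]]' 0 60
python3 -m handwheel '[[0,0,0.1,0,0,0],[0,0,0.1,0,0,0],[0,0,0.1,0,0,0]]' 0 60
```

```text
t: 15.38
tool_pos: [0.5828, 0.0116, 0.1856]
eef_rot: [2.202, 2.241, 0.001]
wrist_force: [-3.4, 1.4, 4.4]
gripper_width: 0.103
t: 15.75
tool_pos: [0.5828, 0.0116, 0.1856]
eef_rot: [2.201, 2.241, 0.001]
wrist_force: [-5.6, 0.0, 11.0]
gripper_width: 0.1
```

```bash
python3 -m handwheel '[[0,0,0.15,0,0,0],[0,0,0.2,0,0,0],[0,0,0.2,0,0,0],[0,0,0.2,0,0,0]]' 0 60
python3 - <<'E'
from h import *
q,d=optics.snapshot("scene"); p,e=optics.snapshot("top"); np.savez("pics/7.npz",q=q,d=d,p=p,e=e)
c=cv2.resize(q[166:256,180:300,::-1],None,fx=6.5,fy=6.5,interpolation=cv2.INTER_CUBIC)
cv2.imwrite("pics/7.png",cv2.convertScaleAbs(c,alpha=1.2)); print(c.shape)
# cover plane now vs start: depth difference in the scene & top over visible cover
z0=np.load("pics/scene0.npz"); print("cover depth change scene mm",1000*np.median((d-z0["d"])[215:232,205:235]), "floor", 1000*np.median((d-z0["d"])[260:290,290:320]))
E
```

```text
t: 16.25
tool_pos: [0.5827, 0.0116, 0.1856]
eef_rot: [2.201, 2.24, 0.002]
wrist_force: [-9.1, -1.1, 17.8]
gripper_width: 0.107
(585, 780, 3)
cover depth change scene mm -0.09012222 floor 0.18036366
```

View pics/7.png

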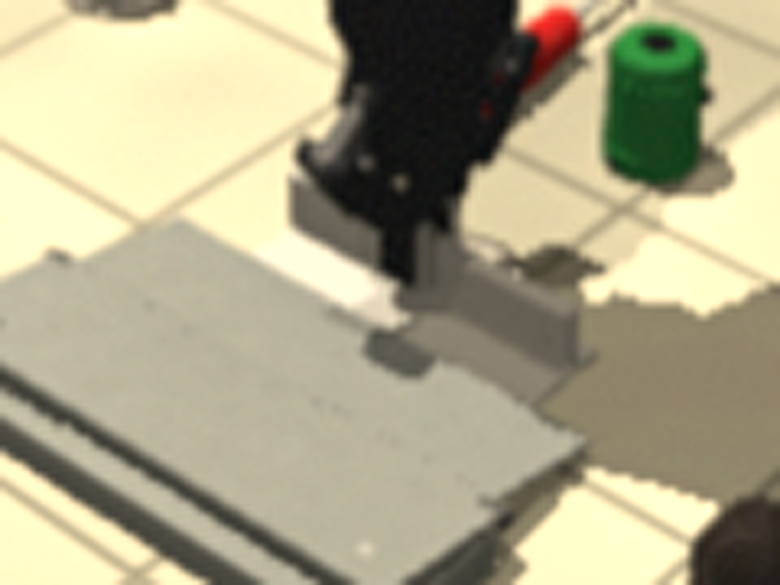

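The strip is tucked under the lip between (252,243) and (540,402), with lip corners at (182,218) and (585,443). The cover depth is unchanged (−0.1 mm), so it has not lifted. Next is a numeric check of centring and depth.

```bash
python3 - <<'E'
from h import *
f=lambda a:(np.float64(a)+.5)/6.5-.5+[180,166]
for n,pt,z in (("lip",[[182,218],[585,443]],.011),("strip end +y",[[592,358],[540,402]],.004),("strip end -y",[[290,228],[252,244]],.004),("rib top",[[291,180],[577,308]],.036),("rib base front",[[290,230],[577,365]],.004)):
    P=onz("scene",f(pt),z)[:,:2]; print(n,np.round(P,4).tolist(),"mid",np.round(P.mean(0),4))
s=robot.read_state();print(s["tool_pos"],s["wrist_force"],s["torque"])
d0=np.load("pics/scene0.npz")["d"]; z=np.load("pics/7.npz"); C0=cloud("scene",d0);C=cloud("scene",z["d"])
m=(C0[...,0]>.623)&(C0[...,0]<.65)&(C0[...,1]>-.08)&(C0[...,1]<.11)&(C0[...,2]<.03)
m&=C[...,2]<.03
dz=(C-C0)[m][:,2]; print("near-lip cover dz mean mm",1000*dz.mean(),m.sum(),dz.std())
E
```

```text
lip [[0.6192, -0.0909], [0.6172, 0.1261]] mid [0.6182 0.0176]
strip end +y [[0.569, 0.0928], [0.6038, 0.0935]] mid [0.5864 0.0931]
strip end -y [[0.5871, -0.0577], [0.606, -0.0622]] mid [ 0.5966 -0.06  ]
rib top [[0.5924, -0.0513], [0.5794, 0.0913]] mid [0.5859 0.02  ]
rib base front [[0.5881, -0.0567], [0.5764, 0.0908]] mid [0.5823 0.0171]
[0.58263458 0.0116336  0.18556893] [-8.04651849  0.1442861  17.75325387] [-0.07113169  1.84193476  0.04059753]
near-lip cover dz mean mm -0.052179451552311844 399 0.0017439514332529456
```

```bash
python3 -m handwheel '[[0,-0.08,0.2,0,0,0],[0,-0.08,0.2,0,0,0],[0,-0.08,0.2,0,0,0],[0,-0.08,0.2,0,0,0]]' 0 60; python3 -c "
from h import *
s=robot.read_state(); print(s['tool_pos'],s['wrist_force'],s['torque']); go(s['tool_pos'],1.0)"
```

```text
t: 16.85
tool_pos: [0.5823, 0.0116, 0.1856]
eef_rot: [2.2, 2.239, 0.005]
wrist_force: [-5.6, -0.1, 16.0]
gripper_width: 0.104
[0.58226881 0.01162092 0.18559202] [-5.64700573 -0.10165593 16.00399395] [-0.13233384  1.36860509  0.00674378]
  option [ 0.22 -0.02  0.01]
  option [ 3.0000e-02  3.5000e-01 -1.7999e+02]
t 16.85 row [0. 0. 0.] [ 0.22 -0.02  0.01]
```

```bash
python3 -m handwheel '[[0,0,0.2,0,0,0],[0,0,0.2,0,0,0],[0,0,0.2,0,0,0],[0,0,0.2,0,0,0],[0,0,0.2,0,0,0],[0,0,0.2,0,0,0]]' 0 60; python3 -c "
from plant import robot
print(robot.read_state()['wrist_force']); print(robot.finish_job())"
```

```text
t: 17.6
tool_pos: [0.5822, 0.0116, 0.1856]
eef_rot: [2.199, 2.239, 0.006]
wrist_force: [-8.6, 0.2, 18.4]
gripper_width: 0.103
[-8.64663381  0.15802553 18.44365934]
the job is handed in; nothing more can be done
None
```

I slid the can upright along the ledge onto the empty ring and let go. I then tucked the strip under the cover lip and handed the job in at t = 17.6 s, still holding it and pressing it down.

- **Can:** after release it stood upright inside the ring, about 3 mm off centre by the top camera's measurement, which is near the 2 mm calibration error. I set the slide height to keep the can on the ledge, but I did not check every moment of it.
- **Strip position:** the front edge is about 25 mm under the lip, within roughly 1 mm. It is centred within about 1–2 mm and square within a fraction of a degree. The last check had its limits:
    - It came from the scene camera and the tool pose, because the arm hid the strip from the top camera.
    - The two cameras differed by about 3 mm in y, so I centred the strip using the scene camera alone.
    - The rib ends in the picture gave an inconsistent angle. I trusted the front edge and the jaw angle instead.
- **Cover:** its depth readings changed by less than 0.1 mm, within the noise, so it did not lift.
- **Press:** the wrist showed about 18 N upward at the end, plus about 2 N of strip weight. About 8.6 N of sideways force remained, apparently friction. An attempt to relieve it brought it down to 5.6 N, but it came back, and the strip did not move.

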